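Change the head of the bedside lamp

TASK

The modular bedside lamp is to get its flat slab-shaped head: pull the round globe head out of the stone lamp foot and put it away upright, fully down, in the empty middle well of the wooden storage block. Then take the slab head from the block, turn it until the splines of its plug mesh with the cross-shaped socket of the lamp foot, slide it fully home until its collar is flush on the socket, and keep pressing: a spring in the socket pushes it out again, so finish while still gripping the slab head and holding it down flush. Leave the candle-shaped spare head in its well and do not disturb or knock over the other things on the table.

Things in the scene. Friction and masses are not known exactly. Their poses are not given: they have to be found in the camera images.
- slab_grip (a point): The head to fit: an upright white slab 60 mm along its x, 24 mm along its y, 64 mm high, on a brass collar; at the start in an outer well of the block. About 140 g. This point is the slab's middle, 42 mm above the collar's underside and 32 mm below its top; z is up.
- slab_collar (a point): Centre of the underside of the slab head's collar (axes as slab_grip); it is 42 mm below slab_grip. The brass collar is 46 mm across, 10 mm high. The plug under every head's collar: four splines in a cross along the head's own x and y, 30 mm tip to tip, 6 mm thick, 20 mm long, and below them a round pilot 11 mm across that ends 30 mm below the collar's underside.
- globe_grip (a point): The head in the lamp foot at the start: white bulb-shaped globe 56 mm across (straight-sided over the middle 18 mm of its height), top 28 mm above this point, same collar and plug, about 140 g. This point is the globe's middle, 42 mm above the collar's underside. It starts with its collar 8 mm above the socket on the spring and may lean a little; pulled up it clears the socket after 22 mm.
- globe_collar (a point): Centre of the underside of the globe head's collar, 42 mm below globe_grip.
- candle_grip (a point): Spare head, to be left where it is: a white upright cylinder 32 mm across, 72 mm high, same collar, in the other outer well. This point lies 42 mm above its collar's underside, 40 mm below its top.
- lamp: The lamp foot, fixed: stone cylinder 92 mm across, 70 mm high, a square brass socket on top standing 1 mm higher. Origin at its underside's centre, z up. The socket's cross-shaped hole has 10 mm wide slots along the foot's own x and y, 36 mm tip to tip; any of four quarter turns fits. Unmeshed, a plug stops with only its pilot in the hole, collar 20 mm above the socket.
- socket (a point): Centre of the socket's top face, 71 mm above the table (axes as the lamp foot's). The head is home when its collar's underside is at this point.
- contact (a joint): Sprung contact in the socket: 0 when up, grows as a plug presses it down (m). The plug touches it when the collar is 8 mm above the socket, and a head that is home reads about 0.008. It pushes up with about 4 N at first and about 9 N at home.
- rack_hole0 (a point): Centre of the mouth of an outer well of the storage block: wood, fixed, 90 mm deep, 270 mm long along its own y, 50 mm high, three round wells 36 mm wide and 36 mm deep in a row along its y, 90 mm apart. A head is fully down when its collar rests on the block's top, its underside at the mouth. Axes as the block's.
- rack_hole1 (a point): Centre of the mouth of the middle well, empty at the start, 50 mm above the table.
- rack_hole2 (a point): Centre of the mouth of the other outer well.
- mug: Bystander: white mug, 76 mm across with a handle, 85 mm tall, beyond the lamp's left side. Origin at the centre of its underside.
- tumbler: Bystander: drinking glass, 68 mm across, 100 mm tall, behind the lamp. Origin at the centre of its underside.
- cream: Bystander: small amber jar of cream, 60 mm across, 45 mm tall, nearer the robot than lamp and block. Origin at the centre of its underside.
- spray: Bystander: slim bottle, 44 mm across, 120 mm tall, behind the block. Origin at the centre of its underside.
- specs_case: Bystander: grey spectacles case lying flat, 65 x 155 x 35 mm, nearer the robot than the block. Origin at the centre of its underside.
There are look-alikes about, which are no part of the job. What is shaped like the lamp but orange, purple or red is not meant.

How it is judged:
By the outcome, as a careful person would: the job done as asked, in the order asked, and still so for the second after the job is handed in, while the arm keeps its last pose, push and grip.
It also fails if it takes over 64 s, if anything falls off the work surface, if the arm or the gripper's body presses on something with over 40 N, if the wrist force passes 120 N, or if a joint passes its speed limit or range.

ROBOT

A 6-joint arm with a two-finger parallel gripper is mounted at the origin on the work surface. World frame = base frame: x ahead of the robot, y to its left, z up, the work surface at z = 0. Lengths are in m, angles in rad, forces in N, time in s.
With the tool pointing down it reaches from about 0.375 to 0.9 m from the base axis. Payload 3.1 kg.
Tool frame: the origin (TCP) lies between the finger pads; the fingertips stand 17 mm ahead of it and the grasp point (between the pads) lies 2 mm behind it (robot.nose_length is the distance from the TCP to the fingertips, in m); z points along the fingers, y is the line along which they close (so a half turn about z gives the same grasp; the last joint's range is limited). The gripper opens to 87 mm and grips with 3 to 60 N. Pads are 19 mm wide; open, the fingers measure 117 mm over their backs; the gripper's body (75 mm by 190 mm) begins 51 mm behind the grasp point.
Start: joints at [0.976, 0.527, 1.433, -0, 1.181, -0.178], TCP at [0.253, 0.571, 0.24] pointing down, gripper open.
Joint ranges: [-3.08, 3.08], [-0.75, 2.2], [0.22, 2.44], [-1.43, 4.57], [0, 2.65], [-2.85, 2.85]. Speed limits (rad/s): [2.79, 2.79, 3.14, 3.14, 3.14, 3.14].

INTERFACE

Orientations are given as a unit quaternion [x, y, z, w].
In Python, from rig import robot, cams gives the robot as it stands.
- The arm moves only by the shell command python3 -m pendant 'ROWS' [FORCE]. ROWS is JSON, a list of rows, each an object with "jaw": the opening, from 0 (shut) to 1 (fully open); "linear": the shift along the tool's x, y, z in cm, a list of three; "twist": the turn about the tool's z in degrees. A call has 1 to 12 rows; each row shifts and turns the commanded pose from where the row before left it, along the tool's axes as they then stand; what a row does not reach is not made up. A row lasts 1/12 s, in which the tool goes at most 41.7 mm and 7.16 degrees, less where a joint would pass 70% of its speed; a pose out of reach is approached as far as the arm can. A call is refused whole if a number of a shift passes 4.17 or a number of a turn 7.16, either way. A call with a gripper value outside its range is refused whole. The fingers move at their own pace and stop on an object; FORCE is the grip in N (left out, the last holds). Time passes only in rows, so rows that do not move let the fingers close. It gives the time, the measured TCP pose, the force, the opening and the grip force at its end, in the units of the state.
- robot.get_obs(): the state, without advancing time (a new reading comes with each control period).
- cams.camera(name): name is "scene" or "top" or "wrist"; returns a dict with "color" (400x640x3 uint8, blue, green, red), "depth" (400x640 float32, m along the optical axis (not along the pixel's ray), 0 where there is no reading), "fov_y" (degrees; the focal length in pixels is half the picture's height over the tangent of half this angle, whatever the lens; pixels are square), "cx", "cy" (the principal point, pixels), "view" (4x4, takes a point from world to camera coordinates). Camera axes: x right, y down, z forward; pixel columns grow to the right and rows downward; lengths in m; the calibration is good to about 2 mm. A picture is of the moment at which its call begins.
- robot.hand_in(): hands the job in; it is judged then, once.
The state is a dict: "time": time; "q": joint angles; "joint_velocities": joint speeds; "joint_torque": joint torques, N m; "position": TCP position; "tool_rot": TCP orientation; "ft_force": force on the tool from outside, world axes, zero at the start; "moment": the same for the moment, N m; "grip_width": finger opening in m; "grip_force": force on a finger pad.
Only numpy, scipy, OpenCV 4.12 (cv2) and the standard library are available. Lean on these libraries where they do the work, as an engineer would, in place of code of your own. Each camera call takes 0.05 s, during which the arm holds its last target. There are 200 camera calls.

## Working session

There is one attempt and no reset: what is moved stays moved. The work goes in short steps, Python scripts to look and compute and a shell command to move; the robot and the scene stay as the last step left them, time stands still between calls to the robot, and variables do not carry over. Pictures are saved under pics/ and viewed, at most 10 in all, crops included, and the job is handed in when it is done.

```bash
mkdir -p pics; ls; cat > h.py <<'E'
import numpy as np, cv2
from rig import robot, cams
def cam(n):
    c=cams.camera(n); c['f']=200/np.tan(np.radians(c['fov_y'])/2); c['inv']=np.linalg.inv(c['view']); return c
def world(c):
    d=c['depth']; v,u=np.mgrid[0:400,0:640]
    p=np.stack([(u-c['cx'])/c['f']*d,(v-c['cy'])/c['f']*d,d,np.ones_like(d)],-1)
    return (p@c['inv'].T)[...,:3]
def ray(c,u,v,z):
    o=c['inv'][:3,3]; d=c['inv'][:3,:3]@np.array([(u-c['cx'])/c['f'],(v-c['cy'])/c['f'],1])
    return o+d*(z-o[2])/d[2]
def proj(c,p):
    q=c['view']@np.array([*p,1]); return c['f']*q[0]/q[2]+c['cx'],c['f']*q[1]/q[2]+c['cy']
E
python3 - <<'E'
from h import *
for n in ['scene','top']:
    c=cam(n); cv2.imwrite(f'pics/{n}0.png',c['color']); np.savez(f'/tmp/{n}.npz',**c); print(n,c['inv'].round(3).tolist(),c['f'],c['cx'],c['cy'])
print(robot.get_obs())
E
```

```text
pics
scene [[0.475, 0.616, -0.628, 1.247], [0.88, -0.338, 0.334, -0.301], [-0.007, -0.711, -0.703, 0.885], [0.0, 0.0, 0.0, 1.0]] 421.1926555849769 317.37046035293184 195.55433525592363
top [[-0.061, -0.974, 0.216, 0.376], [-0.998, 0.06, -0.01, 0.087], [-0.003, -0.217, -0.976, 1.002], [0.0, 0.0, 0.0, 1.0]] 374.9636045705021 313.5427071183997 201.54737569493383
{'time': 0.1, 'q': array([ 9.75473471e-01,  5.28375077e-01,  1.43374786e+00, -6.23751897e-06,
        1.18138857e+00, -1.78519234e-01]), 'joint_velocities': array([ 0.00098501, -0.00169259, -0.00346299, -0.00153708,  0.00058606,
       -0.00159386]), 'joint_torque': array([ 3.77465749e-04, -4.40986240e+01, -1.77151698e+01,  6.35508145e-02,
        5.33925625e-02, -5.60200419e-05]), 'position': array([0.25266298, 0.57098559, 0.23867667]), 'tool_rot': array([ 2.06895300e-01,  9.78362619e-01, -8.89587014e-04, -3.59356994e-04]), 'ft_force': array([-0.56401673,  0.57789001, -0.10043438]), 'moment': array([-0.00496   , -0.0144161 ,  0.03368616]), 'grip_force': 0.0, 'grip_width': 0.08671492557356301}
```

View pics/scene0.png

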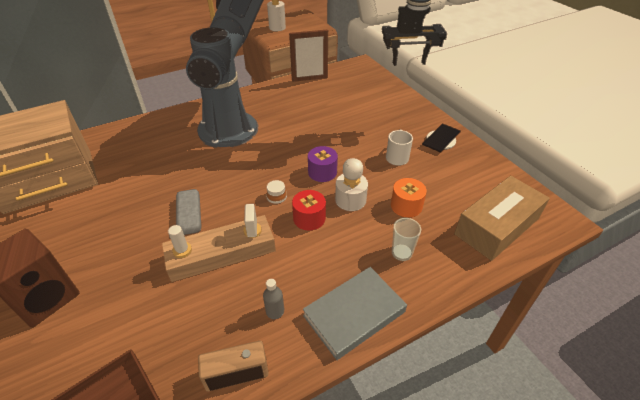

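View pics/top0.png

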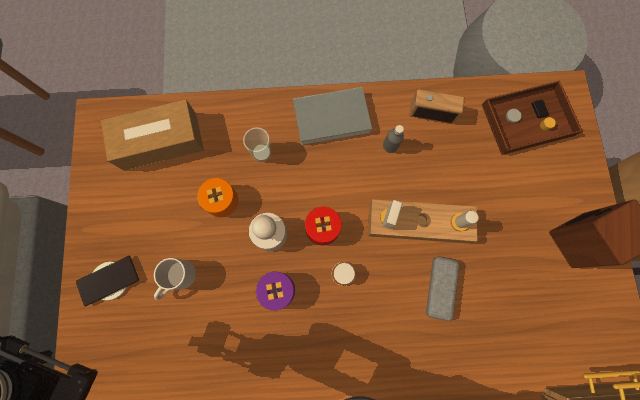

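Candidates in top view: white foot with globe (268,231) is the lamp. The orange (215,196), red (323,225) and purple (275,291) feet are look-alikes. The block is at (425,220), with the slab at (392,213), candle at (466,219) and empty well at (424,219). Next I take one crop and measure.

```bash
python3 - <<'E'
from h import *
c={k:v for k,v in np.load('/tmp/top.npz').items()}
cv2.imwrite('pics/crop1.png',cv2.resize(c['color'][180:260,230:490],None,fx=3,fy=3,interpolation=cv2.INTER_CUBIC))
W=world(c)
def reg(u0,u1,v0,v1,z0,z1,nm,box=False,cc=c,W=W):
    P=W[v0:v1,u0:u1].reshape(-1,3); P=P[(P[:,2]>z0)&(P[:,2]<z1)]
    if len(P)<5: print(nm,'few',len(P));return
    (x,y),(w,h),a=cv2.minAreaRect((P[:,:2]*1000).astype(np.float32)); print(nm,len(P),'center',round(x),round(y),'size',round(w),round(h),'ang',round(a,1),'mean',P.mean(0).round(4),'zmax',P[:,2].max().round(3))
reg(240,300,200,260,.10,.2,'globe')
reg(240,300,200,260,.118,.136,'globe mid')
reg(240,300,200,260,.06,.076,'lamp top')
reg(360,490,190,250,.04,.056,'block')
reg(375,410,190,240,.115,.14,'slab top')
reg(445,490,200,240,.125,.15,'candle')
for n,b in dict(orange=(190,240,170,220),red=(300,345,200,250),purple=(250,300,265,315)).items(): reg(*b,.06,.08,n)
reg(240,275,125,165,.03,.12,'tumbler');reg(150,195,255,305,.03,.12,'mug');reg(380,410,120,155,.03,.14,'spray');reg(330,360,260,290,.03,.06,'cream');reg(420,465,250,325,.025,.05,'case')
s={k:v for k,v in np.load('/tmp/scene.npz').items()}; W2=world(s)
reg(335,370,150,190,.10,.2,'globe S',W=W2)
reg(235,265,200,240,.112,.14,'slab S',W=W2)
reg(155,280,215,280,.045,.054,'block S',W=W2)
E
```

```text
globe 458 center 516 198 size 53 55 ang 36.5 mean [0.5134 0.1965 0.1426] zmax 0.152
globe mid 64 center 515 198 size 52 54 ang 29.8 mean [0.5065 0.1908 0.1309] zmax 0.136
lamp top 587 center 516 198 size 90 88 ang 86.7 mean [0.5079 0.1926 0.071 ] zmax 0.076
block 2798 center 521 -202 size 272 91 ang 82.4 mean [ 0.5183 -0.1997  0.0508] zmax 0.056
slab top 255 center 533 -113 size 24 60 ang 67.7 mean [ 0.5322 -0.1117  0.1244] zmax 0.129
candle 148 center 509 -289 size 29 29 ang 76.0 mean [ 0.5087 -0.2891  0.1324] zmax 0.137
orange 947 center 615 327 size 91 89 ang 42.0 mean [0.6144 0.3266 0.071 ] zmax 0.076
red 952 center 522 58 size 88 89 ang 86.3 mean [0.5223 0.0577 0.071 ] zmax 0.076
purple 1054 center 368 185 size 90 87 ang 86.5 mean [0.3681 0.1847 0.0711] zmax 0.077
tumbler 564 center 747 214 size 66 66 ang 48.5 mean [0.7506 0.2155 0.0745] zmax 0.106
mug 711 center 418 446 size 75 103 ang 23.2 mean [0.4184 0.4389 0.0647] zmax 0.09
spray 340 center 742 -146 size 43 38 ang 52.5 mean [ 0.7375 -0.1436  0.0816] zmax 0.124
cream 357 center 400 13 size 52 49 ang 86.5 mean [0.3998 0.0124 0.0461] zmax 0.051
case 1548 center 349 -236 size 64 154 ang 75.2 mean [ 0.3475 -0.2344  0.0346] zmax 0.042
globe S 364 center 524 193 size 53 47 ang 69.5 mean [0.5298 0.1887 0.1334] zmax 0.15
slab S 197 center 538 -115 size 23 60 ang 67.4 mean [ 0.5404 -0.1162  0.1224] zmax 0.128
block S 2351 center 523 -204 size 270 95 ang 82.2 mean [ 0.5293 -0.2086  0.0499] zmax 0.054
```

View pics/crop1.png

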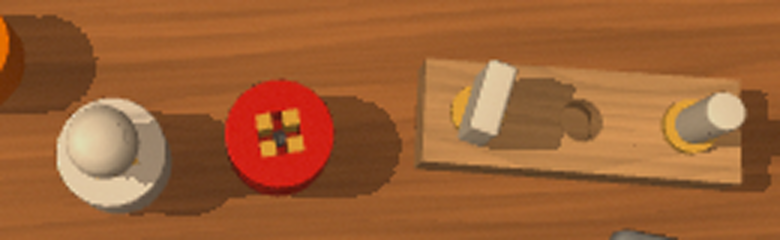

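Crop: the white stone foot with globe at crop (105,145) is the lamp, the slab is at (490,100) and the empty well at (582,120). The red foot is the look-alike. I move above the globe.

```bash
python3 -m pendant '[{"jaw":1,"linear":[-3.27,-1.96,0],"twist":0},{"jaw":1,"linear":[-3.27,-1.96,0],"twist":0},{"jaw":1,"linear":[-3.27,-1.96,0],"twist":0},{"jaw":1,"linear":[-3.27,-1.96,0],"twist":0},{"jaw":1,"linear":[-3.27,-1.96,0],"twist":0},{"jaw":1,"linear":[-3.27,-1.96,0],"twist":0},{"jaw":1,"linear":[-3.27,-1.96,0],"twist":0},{"jaw":1,"linear":[-3.27,-1.96,0],"twist":0},{"jaw":1,"linear":[-3.27,-1.96,0],"twist":0},{"jaw":1,"linear":[-3.27,-1.96,0],"twist":0},{"jaw":1,"linear":[-3.27,-1.96,0],"twist":0},{"jaw":1,"linear":[-3.27,-1.96,0],"twist":0}]' 25
cat >> h.py <<'E'
from scipy.spatial.transform import Rotation as R
def delta(tgt):  # cm in tool axes to world target; also tool y world yaw
    o=robot.get_obs(); r=R.from_quat(o['tool_rot']); M=r.as_matrix()
    print('pos',o['position'].round(4),'tool shift cm',(M.T@(np.array(tgt)-o['position'])*100).round(2),'y yaw',round(np.degrees(np.arctan2(M[1,1],M[0,1])),1),'f',o['ft_force'].round(1),'t',o['time'].__round__(2),'w',round(o['grip_width'],4),'gf',round(o['grip_force'],1))
def reg(W,z0,z1,x,y,r,nm):
    P=W.reshape(-1,3); P=P[(P[:,2]>z0)&(P[:,2]<z1)&(np.hypot(P[:,0]-x,P[:,1]-y)<r)]
    if len(P)<5: print(nm,'few');return
    (a,b),(w,h),g=cv2.minAreaRect((P[:,:2]*1000).astype(np.float32)); print(nm,len(P),'c',round(a,1),round(b,1),'size',round(w),round(h),'ang',round(g,1),'zmax',P[:,2].max().round(3))
E
python3 - <<'E'
from h import *
c=cam('wrist'); cv2.imwrite('pics/w1.png',c['color']); W=world(c)
reg(W,.11,.16,.517,.197,.05,'globe'); reg(W,.06,.075,.517,.197,.06,'lamp')
delta([.518,.197,.121])
E
```

```text
time: 1.1
position: [0.5171, 0.1958, 0.2392]
tool_rot: [0.207, 0.978, -0.0, -0.0]
ft_force: [0.1, 0.9, -0.3]
grip_width: 0.0869
grip_force: 0.0
globe 3501 c 514.3 197.5 size 55 53 ang 67.6 zmax 0.15
lamp 2955 c 509.0 200.2 size 91 76 ang 67.2 zmax 0.072
pos [0.5227 0.1902 0.2395] tool shift cm [ 0.78  0.45 11.84] y yaw 65.9 f [ 3.5 -2.3 -0. ] t 1.15 w 0.0866 gf 0.0
```

View pics/w1.png

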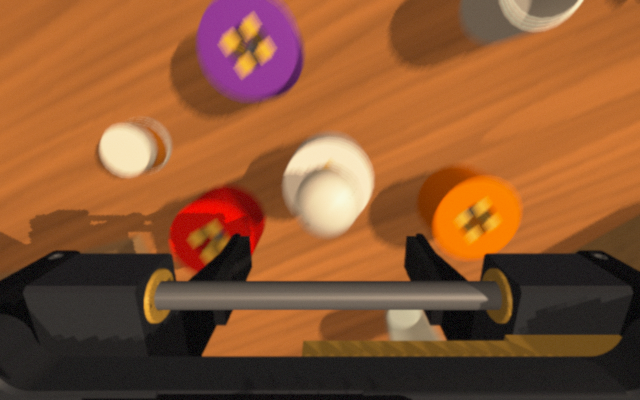

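```bash
python3 -m pendant '[{"jaw":1,"linear":[0,0,0],"twist":0},{"jaw":1,"linear":[0,0,0],"twist":0},{"jaw":1,"linear":[0,0,0],"twist":0}]'
python3 - <<'E'
from h import *
c=cam('wrist'); W=world(c)
reg(W,.11,.16,.517,.197,.05,'globe'); reg(W,.115,.135,.517,.197,.05,'globe mid')
delta([.515,.1975,.121])
E
```

```text
time: 1.4
position: [0.5155, 0.1982, 0.2391]
tool_rot: [0.207, 0.978, -0.0, -0.001]
ft_force: [-0.2, 0.4, -0.3]
grip_width: 0.087
grip_force: 0.0
globe 3486 c 514.8 198.1 size 55 53 ang 64.4 zmax 0.15
globe mid 506 c 511.6 199.7 size 55 46 ang 61.0 zmax 0.135
pos [0.5154 0.1986 0.2393] tool shift cm [-0.03 -0.11 11.83] y yaw 66.2 f [ 0.1 -0.5 -0.6] t 1.45 w 0.0868 gf 0.0
```

```bash
python3 -m pendant '[{"jaw":1,"linear":[0,0,2.4],"twist":0},{"jaw":1,"linear":[0,0,2.4],"twist":0},{"jaw":1,"linear":[0,0,2.4],"twist":0},{"jaw":1,"linear":[0,-0.05,2.4],"twist":0},{"jaw":1,"linear":[0,-0.05,2.4],"twist":0},{"jaw":1,"linear":[0,0,0],"twist":0},{"jaw":0,"linear":[0,0,0],"twist":0},{"jaw":0,"linear":[0,0,0],"twist":0},{"jaw":0,"linear":[0,0,0],"twist":0},{"jaw":0,"linear":[0,0,0],"twist":0},{"jaw":0,"linear":[0,0,0],"twist":0},{"jaw":0,"linear":[0,0,0],"twist":0}]' 25
python3 -m pendant '[{"jaw":0,"linear":[0,0,0],"twist":0},{"jaw":0,"linear":[0,0,0],"twist":0},{"jaw":0,"linear":[0,0,0],"twist":0}]'
```

```text
time: 2.45
position: [0.5167, 0.1967, 0.1205]
tool_rot: [0.207, 0.978, 0.0, 0.001]
ft_force: [-0.4, 0.4, 2.1]
grip_width: 0.0552
grip_force: 25.1
time: 2.7
position: [0.5167, 0.1967, 0.12]
tool_rot: [0.207, 0.978, 0.0, 0.001]
ft_force: [0.6, -0.5, 2.5]
grip_width: 0.0555
grip_force: 25.0
```

```bash
python3 -m pendant '[{"jaw":0,"linear":[0,0,-0.7],"twist":0},{"jaw":0,"linear":[0,0,-0.7],"twist":0},{"jaw":0,"linear":[0,0,-0.8],"twist":0},{"jaw":0,"linear":[0,0,-0.8],"twist":0},{"jaw":0,"linear":[0,0,-1.5],"twist":0},{"jaw":0,"linear":[0,0,-1.5],"twist":0},{"jaw":0,"linear":[0,0,-2],"twist":0},{"jaw":0,"linear":[0,0,-2],"twist":0},{"jaw":0,"linear":[0,0,-2],"twist":0},{"jaw":0,"linear":[0,0,0],"twist":0},{"jaw":0,"linear":[0,0,0],"twist":0}]'
python3 - <<'E'
from h import *
c=cam('scene'); cv2.imwrite('pics/s2.png',cv2.resize(c['color'][80:280,150:450],None,fx=2.5,fy=2.5)); t=cam('top'); cv2.imwrite('pics/t2.png',t['color']);W=world(t)
W2=world(cam('wrist')); reg(W2,.17,.27,.517,.197,.05,'globe w')
delta([.522,-.203,.24])
E
```

```text
time: 3.62
position: [0.5167, 0.1967, 0.2408]
tool_rot: [0.207, 0.978, 0.001, 0.001]
ft_force: [0.1, -0.4, -1.6]
grip_width: 0.0554
grip_force: 25.0
globe w 11052 c 510.0 194.6 size 76 53 ang 40.3 zmax 0.27
pos [0.515  0.1964 0.2382] tool shift cm [-16.81 -36.24  -0.16] y yaw 66.1 f [-0.1 -0.  -2. ] t 3.77 w 0.0553 gf 25.0
```

View pics/s2.png

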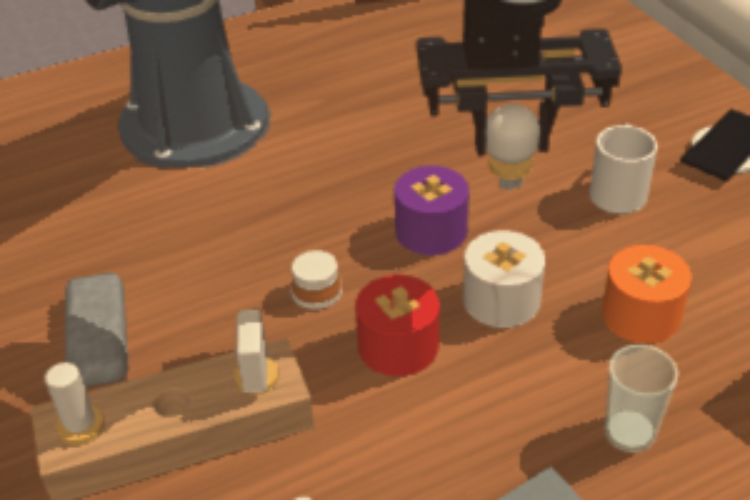

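The globe is out and upright, with the cross socket now visible at crop (505,255). I carry the globe to the middle well.

```bash
python3 -m pendant '[{"jaw":0,"linear":[-1.4,-3.02,0],"twist":0},{"jaw":0,"linear":[-1.4,-3.02,0],"twist":0},{"jaw":0,"linear":[-1.4,-3.02,0],"twist":0},{"jaw":0,"linear":[-1.4,-3.02,0],"twist":0},{"jaw":0,"linear":[-1.4,-3.02,0],"twist":0},{"jaw":0,"linear":[-1.4,-3.02,0],"twist":0},{"jaw":0,"linear":[-1.4,-3.02,0],"twist":0},{"jaw":0,"linear":[-1.4,-3.02,0],"twist":0},{"jaw":0,"linear":[-1.4,-3.02,0],"twist":0},{"jaw":0,"linear":[-1.4,-3.02,0],"twist":0},{"jaw":0,"linear":[-1.4,-3.02,0],"twist":0},{"jaw":0,"linear":[-1.4,-3.02,0],"twist":0}]'
python3 -m pendant '[{"jaw":0,"linear":[0,0,0],"twist":0},{"jaw":0,"linear":[0,0,0],"twist":0},{"jaw":0,"linear":[0,0,0],"twist":0}]'
python3 - <<'E'
from h import *
t=cam('top'); W=world(t); np.savez('/tmp/top2.npz',**t)
reg(W,.06,.078,.517,.197,.06,'lamp')
u,v=map(int,proj(t,[.516,.197,.071])); print(u,v)
a=t['color'][v-32:v+32,u-32:u+32]; cv2.imwrite('pics/t3.png',cv2.resize(a,None,fx=8,fy=8,interpolation=cv2.INTER_CUBIC))
# socket brass mask
hsv=cv2.cvtColor(t['color'],cv2.COLOR_BGR2HSV)
m=np.zeros((400,640),bool); m[v-20:v+20,u-20:u+20]=hsv[v-20:v+20,u-20:u+20,1]>90
pts=np.array([ray(t,x,y,.071)[:2] for y,x in zip(*np.where(m))],np.float32)*1000
print(len(pts),cv2.minAreaRect(pts))
w=cam('wrist'); W2=world(w); reg(W2,.045,.055,.522,-.203,.15,'block w')
delta([.522,-.203,.092])
E
```

```text
time: 4.77
position: [0.522, -0.2039, 0.2379]
tool_rot: [0.207, 0.978, 0.001, -0.002]
ft_force: [0.2, 0.9, -1.5]
grip_width: 0.0553
grip_force: 25.0
time: 5.02
position: [0.522, -0.202, 0.2381]
tool_rot: [0.207, 0.978, 0.001, -0.002]
ft_force: [0.6, -0.2, -1.3]
grip_width: 0.0554
grip_force: 25.0
lamp 968 c 515.6 197.9 size 90 89 ang 88.2 zmax 0.077
267 230
660 ((518.3683471679688, 199.297119140625), (100.35188293457031, 98.37218475341797), 86.48165130615234)
block w 13360 c 521.5 -203.8 size 271 91 ang 82.3 zmax 0.055
pos [ 0.5224 -0.2012  0.2387] tool shift cm [-0.07 -0.2  14.67] y yaw 66.2 f [-0.1  1.1 -1.3] t 5.12 w 0.0554 gf 25.0
```

View pics/t3.png

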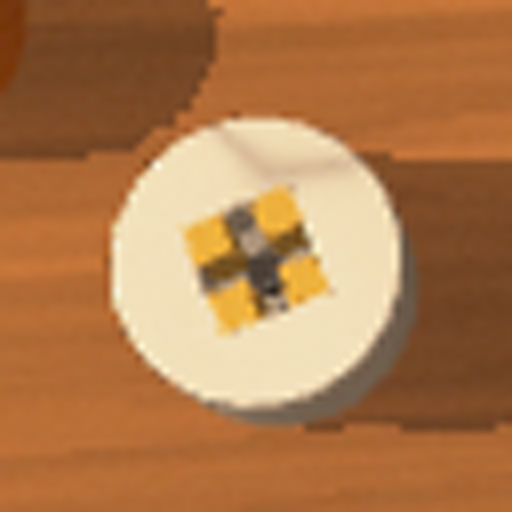

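```bash
python3 -m pendant '[{"jaw":0,"linear":[-0.03,-0.2,0],"twist":0},{"jaw":0,"linear":[0,0,2.3],"twist":0},{"jaw":0,"linear":[0,0,2.3],"twist":0},{"jaw":0,"linear":[0,0,2.3],"twist":0},{"jaw":0,"linear":[0,0,2.3],"twist":0},{"jaw":0,"linear":[0,0,2.2],"twist":0},{"jaw":0,"linear":[0,0,0],"twist":0},{"jaw":0,"linear":[0,0,0.6],"twist":0},{"jaw":0,"linear":[0,0,0.6],"twist":0},{"jaw":0,"linear":[0,0,0],"twist":0}]'
python3 - <<'E'
from h import *
t=dict(np.load('/tmp/top2.npz')); hsv=cv2.cvtColor(t['color'],cv2.COLOR_BGR2HSV)
m=np.zeros((400,640),np.uint8); m[214:248,250:284]=((hsv[...,1]>110)|(hsv[...,2]<150))[214:248,250:284]
n,l,s,_=cv2.connectedComponentsWithStats(m); 
pts=np.array([ray(t,x,y,.071)[:2] for y,x in zip(*np.where(m>0)) if np.hypot(x-267,y-231)<13],np.float32)*1000
print(len(pts),cv2.minAreaRect(pts))
for x,y in [(182,230),(292,185),(332,292),(222,337)]: print(ray(t,267-32+x/8-.5,230-32+y/8-.5,.071).round(4))
delta([.522,-.203,.091])
E
```

```text
time: 5.95
position: [0.5229, -0.2046, 0.1138]
tool_rot: [0.207, 0.978, -0.0, 0.0]
ft_force: [-0.5, 0.6, -1.8]
grip_width: 0.0556
grip_force: 25.0
195 ((516.7095336914062, 199.04698181152344), (36.8806037902832, 36.92251968383789), 19.720476150512695)
[0.5274 0.2216 0.071 ]
[0.5396 0.1867 0.071 ]
[0.505  0.1755 0.071 ]
[0.493  0.2102 0.071 ]
pos [ 0.5229 -0.2046  0.1138] tool shift cm [0.14 0.11 2.28] y yaw 66.2 f [-0.5  0.6 -1.8] t 5.95 w 0.0556 gf 25.0
```

```bash
python3 -m pendant '[{"jaw":0,"linear":[0.1,0.1,0.6],"twist":0},{"jaw":0,"linear":[0,0,0.6],"twist":0},{"jaw":0,"linear":[0,0,0.6],"twist":0},{"jaw":0,"linear":[0,0,0.4],"twist":0},{"jaw":0,"linear":[0,0,0.1],"twist":0},{"jaw":0,"linear":[0,0,0],"twist":0},{"jaw":0,"linear":[0,0,0],"twist":0}]'
```

```text
time: 6.53
position: [0.5223, -0.203, 0.0916]
tool_rot: [0.207, 0.978, 0.0, 0.0]
ft_force: [-0.8, 2.0, 6.4]
grip_width: 0.0554
grip_force: 25.0
```

```bash
python3 -m pendant '[{"jaw":0.78,"linear":[0,0,0],"twist":0},{"jaw":0.78,"linear":[0,0,0],"twist":0},{"jaw":0.78,"linear":[0,0,0],"twist":0},{"jaw":0.78,"linear":[0,0,0],"twist":0},{"jaw":0.78,"linear":[0,0,-1],"twist":0},{"jaw":0.78,"linear":[0,0,-2],"twist":0},{"jaw":0.78,"linear":[0,0,-3],"twist":0},{"jaw":0.78,"linear":[0,0,-3],"twist":0},{"jaw":0.78,"linear":[0,0,-3],"twist":0},{"jaw":0.78,"linear":[0,0,0],"twist":0},{"jaw":0.78,"linear":[0,0,0],"twist":0}]'
python3 - <<'E'
from h import *
t=cam('top'); s=cam('scene'); w=cam('wrist'); cv2.imwrite('pics/s4.png',cv2.resize(s['color'][150:300,130:330],None,fx=3,fy=3))
for n,c in(('s',s),('w',w)):
    W=world(c); reg(W,.09,.125,.522,-.203,.04,n+' globe'); reg(W,.112,.13,.534,-.114,.045,n+' slab')
delta([.535,-.113,.21])
E
```

```text
time: 7.45
position: [0.5231, -0.2041, 0.2131]
tool_rot: [0.207, 0.978, -0.001, 0.003]
ft_force: [0.5, -0.4, -1.7]
grip_width: 0.0678
grip_force: 0.0
s globe 399 c 527.3 -204.3 size 50 52 ang 23.3 zmax 0.122
s slab 200 c 537.8 -115.2 size 23 59 ang 67.0 zmax 0.127
w globe 3417 c 520.0 -202.4 size 55 53 ang 37.4 zmax 0.121
w slab 2655 c 532.6 -114.9 size 24 59 ang 67.4 zmax 0.127
pos [ 0.5211 -0.2028  0.2095] tool shift cm [ 2.36  8.78 -0.04] y yaw 66.1 f [-0.5 -0.1  0.6] t 7.6 w 0.0679 gf 0.0
```

View pics/s4.png

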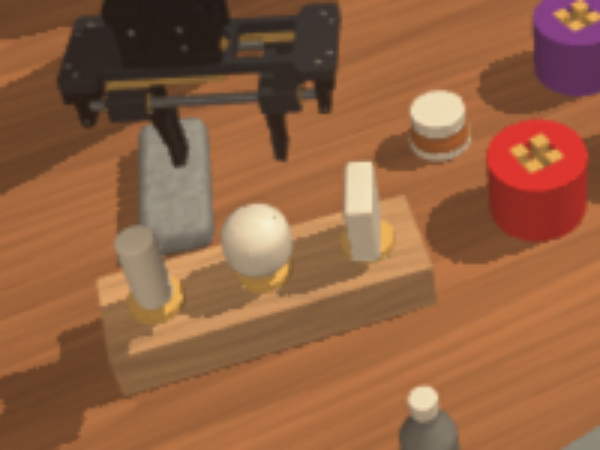

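The globe sits fully down in the middle well at crop (257,245), with top at 0.121 m; slab and candle are in place. I go over the slab, descend and grip.

```bash
python3 -m pendant '[{"jaw":0.6,"linear":[0.83,2.85,0],"twist":-1.3},{"jaw":0.6,"linear":[0.83,2.85,0],"twist":0},{"jaw":0.6,"linear":[0.83,2.85,0],"twist":0},{"jaw":0.6,"linear":[0,0,0],"twist":0},{"jaw":0.6,"linear":[0,0,0],"twist":0},{"jaw":0.6,"linear":[0,0,2],"twist":0},{"jaw":0.6,"linear":[0,0,2],"twist":0},{"jaw":0.6,"linear":[0,0,2],"twist":0},{"jaw":0.6,"linear":[0,0,0],"twist":0},{"jaw":0.6,"linear":[0,0,0],"twist":0}]'
python3 - <<'E'
from h import *
w=cam('wrist'); W=world(w); reg(W,.112,.13,.534,-.114,.045,' slab')
delta([.533,-.1145,.09])
E
```

```text
time: 8.43
position: [0.5316, -0.1156, 0.1491]
tool_rot: [0.196, 0.981, 0.0, -0.002]
ft_force: [0.7, 0.3, 0.5]
grip_width: 0.0519
grip_force: 0.0
 slab 3476 c 530.4 -113.4 size 24 54 ang 67.2 zmax 0.126
pos [ 0.5325 -0.1158  0.1502] tool shift cm [-0.    0.14  6.02] y yaw 67.4 f [ 0.3 -0.9  0.7] t 8.48 w 0.0525 gf 0.0
```

```bash
python3 -m pendant '[{"jaw":0.6,"linear":[0,0.1,2],"twist":0},{"jaw":0.6,"linear":[0,0,2],"twist":0},{"jaw":0.6,"linear":[0,0,2],"twist":0},{"jaw":0.6,"linear":[0,0,0],"twist":0},{"jaw":0,"linear":[0,0,0],"twist":0},{"jaw":0,"linear":[0,0,0],"twist":0},{"jaw":0,"linear":[0,0,0],"twist":0},{"jaw":0,"linear":[0,0,0],"twist":0},{"jaw":0,"linear":[0,0,0],"twist":0},{"jaw":0,"linear":[0,0,0],"twist":0}]' 35
python3 - <<'E'
from h import *
delta([.533,-.1145,.09])
E
```

```text
time: 9.32
position: [0.5335, -0.1142, 0.0915]
tool_rot: [0.196, 0.981, -0.0, 0.001]
ft_force: [-0.1, 1.1, 3.7]
grip_width: 0.0236
grip_force: 35.0
pos [ 0.5335 -0.1142  0.0915] tool shift cm [ 0.03 -0.05  0.15] y yaw 67.4 f [-0.1  1.1  3.7] t 9.32 w 0.0236 gf 35.0
```

```bash
python3 -m pendant '[{"jaw":0,"linear":[0,0,-0.8],"twist":0},{"jaw":0,"linear":[0,0,-1.2],"twist":0},{"jaw":0,"linear":[0,0,-2.5],"twist":0},{"jaw":0,"linear":[0,0,-3],"twist":0},{"jaw":0,"linear":[0,0,-3],"twist":0},{"jaw":0,"linear":[0,0,-2.5],"twist":0},{"jaw":0,"linear":[0,0,0],"twist":0}]'
python3 -m pendant '[{"jaw":0,"linear":[1.7,3.52,0],"twist":0},{"jaw":0,"linear":[1.7,3.52,0],"twist":0},{"jaw":0,"linear":[1.7,3.52,0],"twist":0},{"jaw":0,"linear":[1.7,3.52,0],"twist":0},{"jaw":0,"linear":[1.7,3.52,0],"twist":0},{"jaw":0,"linear":[1.7,3.52,0],"twist":0},{"jaw":0,"linear":[1.7,3.52,0],"twist":0},{"jaw":0,"linear":[1.7,3.52,0],"twist":0},{"jaw":0,"linear":[0,0,0],"twist":0}]'
python3 -m pendant '[{"jaw":0,"linear":[0,0,0],"twist":-7},{"jaw":0,"linear":[0,0,0],"twist":-7},{"jaw":0,"linear":[0,0,0],"twist":-7},{"jaw":0,"linear":[0,0,0],"twist":-7},{"jaw":0,"linear":[0,0,0],"twist":-7},{"jaw":0,"linear":[0,0,0],"twist":-7},{"jaw":0,"linear":[0,0,0],"twist":0},{"jaw":0,"linear":[0,0,0],"twist":0}]'
python3 - <<'E'
from h import *
t=cam('top'); w=cam('wrist'); s=cam('scene'); cv2.imwrite('pics/w5.png',w['color'])
cv2.imwrite('pics/s5.png',cv2.resize(s['color'][90:240,270:450],None,fx=4,fy=4,interpolation=cv2.INTER_CUBIC))
W=world(w); reg(W,.235,.262,.516,.198,.045,'slab top w'); reg(W,.065,.076,.516,.198,.06,'lamp w')
W=world(s); reg(W,.19,.262,.516,.198,.045,'slab s'); reg(W,.17,.185,.516,.198,.045,'collar s')
delta([.516,.1985,.12])
E
```

```text
time: 9.9
position: [0.5358, -0.1151, 0.2261]
tool_rot: [0.196, 0.981, -0.001, 0.005]
ft_force: [0.3, 0.1, -1.0]
grip_width: 0.0239
grip_force: 35.0
time: 10.65
position: [0.5135, 0.2046, 0.2199]
tool_rot: [0.193, 0.981, 0.002, -0.001]
ft_force: [0.1, -0.4, -1.7]
grip_width: 0.0238
grip_force: 35.0
time: 11.32
position: [0.5149, 0.1978, 0.22]
tool_rot: [-0.167, 0.986, -0.0, -0.001]
ft_force: [-0.2, 0.3, -1.3]
grip_width: 0.0237
grip_force: 35.0
slab top w 6278 c 509.7 195.0 size 51 47 ang 18.1 zmax 0.262
lamp w 4489 c 509.0 194.9 size 77 91 ang 19.1 zmax 0.073
slab s 377 c 524.9 192.6 size 55 40 ang 63.9 zmax 0.258
collar s 31 c 528.0 187.7 size 42 19 ang 53.1 zmax 0.185
pos [0.5153 0.198  0.2203] tool shift cm [-0.09  0.02 10.03] y yaw 109.3 f [-1.3 -0.3 -1.3] t 11.47 w 0.0241 gf 35.0
```

View pics/s5.png

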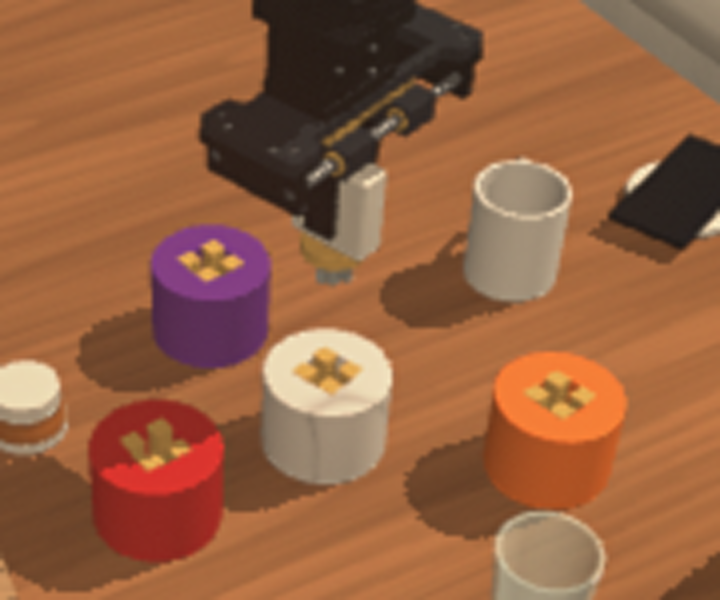

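View pics/w5.png

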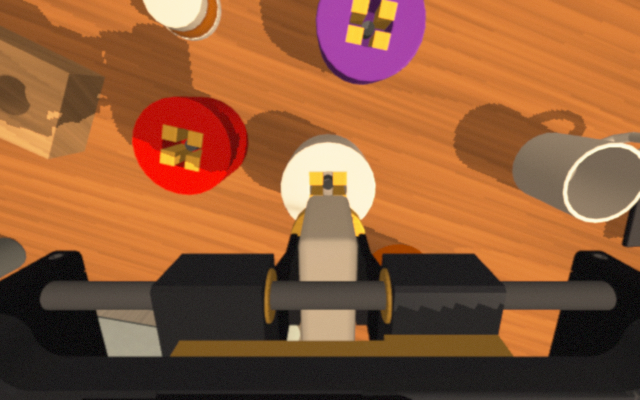

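The slab's cross is aligned with the socket: in the wrist picture the brass edges at x 309 and 348 are symmetric about the slab at x 328. I lower to just above entry, then go slowly.

```bash
python3 -m pendant '[{"jaw":0,"linear":[-0.06,0,2],"twist":0},{"jaw":0,"linear":[0,0,2.5],"twist":0},{"jaw":0,"linear":[0,0,2.5],"twist":0},{"jaw":0,"linear":[0,0,0],"twist":0},{"jaw":0,"linear":[0,0,0],"twist":0},{"jaw":0,"linear":[0,0,0.5],"twist":0},{"jaw":0,"linear":[0,0,0.5],"twist":0},{"jaw":0,"linear":[0,0,0],"twist":0}]'
python3 -m pendant '[{"jaw":0,"linear":[0,0,0.3],"twist":0},{"jaw":0,"linear":[0,0,0.3],"twist":0},{"jaw":0,"linear":[0,0,0],"twist":0},{"jaw":0,"linear":[0,0,0],"twist":0}]'
python3 - <<'E'
from h import *
delta([.516,.1983,.1125]); print(robot.get_obs()['moment'].round(2))
E
```

```text
time: 12.13
position: [0.5163, 0.1985, 0.1409]
tool_rot: [-0.169, 0.986, -0.0, 0.0]
ft_force: [-0.7, -0.0, -1.0]
grip_width: 0.0239
grip_force: 35.0
time: 12.47
position: [0.516, 0.1984, 0.1346]
tool_rot: [-0.169, 0.986, 0.0, -0.0]
ft_force: [0.8, -0.1, -0.8]
grip_width: 0.024
grip_force: 35.0
pos [0.516  0.1984 0.1346] tool shift cm [ 0.   -0.01  2.21] y yaw 109.4 f [ 0.8 -0.1 -0.8] t 12.47 w 0.024 gf 35.0
[ 0.13 -0.01  0.02]
```

```bash
python3 -m pendant '[{"jaw":0,"linear":[0,0,0.3],"twist":0},{"jaw":0,"linear":[0,0,0.3],"twist":0},{"jaw":0,"linear":[0,0,0],"twist":0},{"jaw":0,"linear":[0,0,0],"twist":0}]' 45
```

```text
time: 12.8
position: [0.5158, 0.1984, 0.1282]
tool_rot: [-0.169, 0.986, -0.0, -0.0]
ft_force: [1.0, 0.4, -1.2]
grip_width: 0.0238
grip_force: 45.0
```

Meshed: 4 mm past spline entry with no reaction force. I continue down.

```bash
python3 -m pendant '[{"jaw":0,"linear":[0,0,0.4],"twist":0},{"jaw":0,"linear":[0,0,0.4],"twist":0},{"jaw":0,"linear":[0,0,0.3],"twist":0},{"jaw":0,"linear":[0,0,0.2],"twist":0},{"jaw":0,"linear":[0,0,0],"twist":0},{"jaw":0,"linear":[0,0,0],"twist":0}]'
python3 -m pendant '[{"jaw":0,"linear":[0,0,0.2],"twist":0},{"jaw":0,"linear":[0,0,0],"twist":0},{"jaw":0,"linear":[0,0,0],"twist":0}]' 55
```

```text
time: 13.3
position: [0.5164, 0.1985, 0.116]
tool_rot: [-0.169, 0.986, -0.0, 0.0]
ft_force: [-1.1, -0.8, 6.2]
grip_width: 0.024
grip_force: 45.0
time: 13.55
position: [0.5164, 0.1985, 0.1143]
tool_rot: [-0.169, 0.986, -0.0, 0.0]
ft_force: [-0.9, 0.7, 6.6]
grip_width: 0.0236
grip_force: 55.0
```

```bash
python3 -m pendant '[{"jaw":0,"linear":[0,0,0.15],"twist":0},{"jaw":0,"linear":[0,0,0],"twist":0},{"jaw":0,"linear":[0,0,0],"twist":0}]' 60
python3 -m pendant '[{"jaw":0,"linear":[0,0,0.1],"twist":0},{"jaw":0,"linear":[0,0,0],"twist":0},{"jaw":0,"linear":[0,0,0],"twist":0}]'
```

```text
time: 13.8
position: [0.5164, 0.1985, 0.1129]
tool_rot: [-0.169, 0.986, -0.0, 0.001]
ft_force: [-1.1, -0.1, 7.0]
grip_width: 0.0238
grip_force: 60.0
time: 14.05
position: [0.5164, 0.1985, 0.1125]
tool_rot: [-0.169, 0.986, -0.0, 0.001]
ft_force: [-1.4, -0.4, 10.5]
grip_width: 0.0236
grip_force: 60.0
```

```bash
python3 -m pendant '[{"jaw":0,"linear":[0,0,0.1],"twist":0},{"jaw":0,"linear":[0,0,0],"twist":0},{"jaw":0,"linear":[0,0,0],"twist":0}]'
python3 -m pendant '[{"jaw":0,"linear":[0,0,0.1],"twist":0},{"jaw":0,"linear":[0,0,0],"twist":0},{"jaw":0,"linear":[0,0,0],"twist":0}]'
python3 - <<'E'
from h import *
s=cam('scene'); t=cam('top'); W=world(s)
cv2.imwrite('pics/s6.png',cv2.resize(np.hstack([s['color'][120:250,150:340],s['color'][120:250,310:400]]),None,fx=2.8,fy=2.8,interpolation=cv2.INTER_CUBIC))
reg(W,.128,.16,.516,.198,.04,'slab'); delta([.516,.1983,.1125])
E
```

```text
time: 14.3
position: [0.5164, 0.1985, 0.1125]
tool_rot: [-0.169, 0.986, -0.0, 0.001]
ft_force: [-3.5, -0.3, 16.9]
grip_width: 0.0237
grip_force: 60.0
time: 14.55
position: [0.5164, 0.1985, 0.1125]
tool_rot: [-0.169, 0.986, -0.0, 0.001]
ft_force: [-4.7, -1.2, 23.7]
grip_width: 0.0237
grip_force: 60.0
slab 85 c 533.2 200.9 size 31 52 ang 6.2 zmax 0.159
pos [0.5164 0.1985 0.1124] tool shift cm [ 0.04 -0.01 -0.01] y yaw 109.4 f [-5.2 -1.1 23.9] t 14.65 w 0.0236 gf 60.0
```

View pics/s6.png

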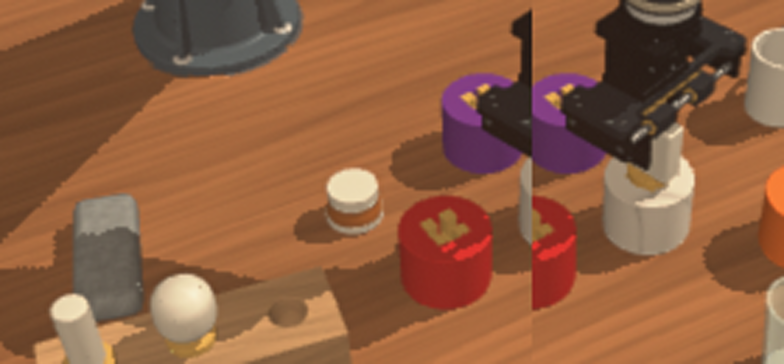

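The slab's collar sits on the socket at crop (645,178) with a hard stop at the predicted height. The globe and candle are in the block. I hand in.

```bash
python3 -c "from rig import robot; print(robot.hand_in())"
```

```text
the job is handed in; nothing more can be done
None
```

I put the globe head away fully down in the middle well, then fitted the slab head in the lamp foot and handed in while still gripping it and pressing it flush at about 24 N. That was at about 14.7 s; the candle head stayed in its well, nothing was seen disturbed, and no verdict came back.

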